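# Refit the pulled-off knob on the wine cellar's cooling control and hold it in

## Task

First swing the lamp arm to the robot's left, about a quarter turn, so that it is well clear of the cooling control box. Then pick up the loose black knob, turn it so that its key flat matches the flat of the D-shaped spindle on the box, push it fully home on the spindle, and press it in against the spring to the stop. Finish while still pressing the knob in (do not let go), with the lamp left aside and without disturbing the jar, the bowl or the little wooden box.

Things in the scene. Friction and masses are not known exactly. Their poses are not given: they have to be found in the camera images.
- lamp_arm (a joint): Lamp arm's angle about its upright hinge, rad. 0: the arm reaches from the hinge along the control box's -x (towards the robot), its head above the spindle; grows as the head swings to the robot's left (clockwise from above). Starts between -0.2 and 0.25; stops at -0.3 and 1.75. Hinge friction about 0.12 N m: it stays where it is left.
- lamp_grip (a point): Centre of the black upright grip pin on top of the white round lamp head: 16 mm in diameter, 50 mm tall, 155 mm from the hinge axis. The head is 90 mm wide and lies 25 to 55 mm below this point; its underside is about 203 mm above the counter. The arm bar, 14 mm wide, runs from head to hinge, its top 25 mm below this point.
- lamp_hinge (a point): Point on the upright hinge axis of the lamp, at the top of its steel post (18 mm in diameter, foot 76 mm wide), at the height of the arm bar, 227 mm above the counter. Fixed.
- spindle_seat (a point): Centre of the top of the spindle's dark collar (28 mm in diameter), 69 mm above the counter, where the knob's underside comes to rest. z up. The brass D-shaped end rises 16 mm from here: 12 mm in diameter, flat 3 mm from the axis on this frame's +x side, last 2 mm tapered. A white bar on the black bezel (68 mm wide) points to +x. It does not turn.
- spindle (a joint): How far the spindle with its collar is pressed straight down, m: 0 at rest, 0.005 at the stop. The spring takes about 3 N to start and about 9 N at the stop.
- knob_center (a point): Centre of the loose black knob, 24 mm above its underside; it stands upright on the counter, z up. 48 mm tall, 40 to 70 g: a round skirt 40 mm in diameter and 22 mm tall, on it a bar grip 36 mm long (x), 12 mm wide (y), 26 mm tall. A white line on the grip's top and end marks the +x side, where the key flat is. Home on the spindle this point is 24 mm above spindle_seat.
- cork_jar: Bystander: amber jar, 70 mm in diameter, 95 mm tall, origin at the centre of its underside. Leave alone.
- tasting_bowl: Bystander: small steel bowl, 84 mm wide, 40 mm tall, origin at the centre of its underside. Leave alone.
- capsule_box: Bystander: little white-painted wooden box with a pale wood lid, 72 mm by 92 mm, 58 mm tall, origin at the centre of its underside. Leave alone.
- knob_bore (a point): Centre of the mouth of the D-shaped bore in the knob's underside, axes as knob_center: 14 mm in diameter, 18 mm deep, key flat 3.8 mm from the axis on the +x side. It goes on the spindle only with its x axis along the x axis of spindle_seat, within about 8 degrees.
- control_box: Grey control box of the cooling unit, fixed on the counter: 140 mm (x) by 180 mm (y), 60 mm high, origin at the centre of its underside. The spindle stands on its top, 20 mm from the middle towards -x. A dark display lies flush on its top.
Mind the look-alikes: they are no part of the job. Leave any green, purple or red look-alike of the part that bears knob_center alone.

How it is judged:
On the way, in this order (a step that is already met when the one before it is completed fails the run):
1. the lamp arm is swung to the left, clear of the control box (joint above 1.1 rad) (value of joint lamp_arm above 1.1 rad), for 0.2 s.
2. the knob is on the spindle, its underside within 3 mm of the collar, its key flat at the spindle's flat (z of knob_center in the frame of spindle_seat between 0.02 and 0.027 m and horizontal distance between knob_center and spindle_seat below 0.003 m and angle between the x axis of knob_center and the x axis of spindle_seat, either way round below 0.25 rad), for 0.1 s.
At the end, for the whole second after the job is handed in: The knob is on the D-shaped spindle (underside within 3 mm of the collar, centred within 3 mm, upright, flats matched) and the robot is still on it, holding the spindle pressed in by more than 3.5 of its 5 mm, while the lamp arm stands more than 1.1 rad to the left (all of step 2 and angle between knob_center's own z axis and vertical below 0.12 rad and value of joint spindle above 0.0035 m and contact force between any of the fingers, the arm and knob above 2 N and value of joint lamp_arm above 1.1 rad); the arm keeps its last pose, push and grip.
It fails at once if the jar, the bowl or the little wooden box is moved by more than 30 mm or tipped (distance of any of cork_jar, tasting_bowl, capsule_box from where it was at the start of the episode above 0.03 m or angle between any of cork_jar, tasting_bowl, capsule_box's own z axis and vertical above 0.4 rad).
It also fails if it takes over 54 s, if anything falls off the work surface, if the arm or the gripper's body presses on something with over 40 N, if the wrist force passes 120 N, or if a joint passes its speed limit or range.

## Robot

A 6-joint arm with a two-finger parallel gripper is mounted at the origin on the work surface. World frame = base frame: x ahead of the robot, y to its left, z up, the work surface at z = 0. Lengths are in m, angles in rad, forces in N, time in s.
With the tool pointing down it reaches from about 0.3 to 0.75 m from the base axis. Payload 8.5 kg.
Tool frame: the origin (TCP) lies midway between the tips of the shut fingers; the grasp point (between the pads) lies 19 mm behind it; z points along the fingers, y is the direction in which the jaws open and shut (so a half turn about z gives the same grasp; the last joint's range is limited). The gripper opens to 85 mm and grips with 20 to 120 N. Pads are 22 mm wide; open, the fingers measure 114 mm over their backs; the gripper's body (76 mm by 85 mm) begins 54 mm behind the grasp point. The pads swing forward as they close: fully open they stand 13 mm farther back than shut.
Start: joints at [0.928, 0.381, 1.297, -0, 1.464, -0.215], TCP at [0.228, 0.5, 0.198] pointing down, gripper open.
Joint ranges: [-3.11, 3.11], [-0.89, 2.33], [0.22, 2.48], [-1.42, 4.56], [0.17, 2.85], [-2.88, 2.88]. Speed limits (rad/s): [2.39, 2.39, 3.14, 3.14, 3.14, 3.14].

## Interface

Orientations are given as a unit quaternion [w, x, y, z].
In Python, from station import bot gives the robot as it stands. Calls block until the motion is done:
- bot.move_pose(position, orientation): joint-space move of the TCP to a pose.
- bot.move_l(position, ori=None, max_speed=0.15, force_limit=None): straight line of the TCP; ori=None keeps the orientation; max_speed is the mean speed in m/s. With force_limit (N) it stops when the force on the tool has changed by that much, and returns True; else False.
- bot.move_joints(angles): joint-space move.
- bot.open_gripper() and bot.close_gripper(f_grip=None): open the fingers fully, or close them until they stop; f_grip is the grip in N (None keeps the last).
- bot.hold(seconds).
- bot.ik(position, orientation): joint angles nearest the present ones, or None.
- bot.observe(): the state.
- bot.grab_frame(name): name is "scene" or "top"; returns a dict with "image" (384x512x3 uint8, blue, green, red), "fx", "fy", "cx", "cy" (pixels), "R" (3x3) and "t" (3): a world point X has camera coordinates R X + t. Camera axes: x right, y down, z forward; pixel columns grow to the right and rows downward; lengths in m; the calibration is good to about 2 mm. A picture is of the moment at which its call begins. There is no depth.
A pose or a line that the arm cannot do raises bot.IKError and nothing moves.
- bot.job_done(): hands the job in, once; it reports no verdict.
Trained networks look in a picture, given as the dict that the camera call returned (one of the last four; its "shot" number tells which), for a name from the list of things; names that differ only in an ending like _2 or _b are one class to them, and where a whole thing is asked for, a point or a joint stands for the part that bears it (a point fixed in the world has none). Each returns a list of dicts, best first, with "p" (0 to 1); they miss things now and then, are a little off and sometimes report something else, mostly with a low value. They report only what shows in the picture. A call takes as long as a camera call. They do not tell look-alikes from the thing itself.
- bot.recognise(label, picture): "xy" ([column, row] in pixels, amid what is visible of it).
- bot.masks_of(label, picture): "pixels" (384x512 bool, what is visible of it) and "xy" ([column, row] in pixels, amid what is visible of it).
The state is a dict: "time_s": time; "joints": joint angles; "joint_velocities": joint speeds; "tau": joint torques, N m; "tcp_pos": TCP position; "orientation": TCP orientation; "wrist_force": force on the tool from outside, world axes, zero at the start; "wrist_torque": the same for the moment, N m; "grip_width": finger opening in m.
Only numpy, scipy, OpenCV 4.12 (cv2) and the standard library are available. Lean on these libraries where they do the work, as an engineer would, in place of code of your own. Each camera call takes 0.05 s, during which the arm holds its last target.

## Working session

There is one attempt and no reset: what is moved stays moved. The work goes in short steps, each a Python script; the robot and the scene stay as the last script left them, time stands still between calls to the robot, and variables do not carry over. Pictures are saved under pics/ and viewed, and the job is handed in when it is done.

```bash
mkdir -p pics; ls; python3 - <<'E'
from station import bot
import cv2
o=bot.observe();print(o['time_s'],o['tcp_pos'],o['orientation'],o['grip_width'])
for n in("scene","top"):
    f=bot.grab_frame(n);cv2.imwrite(f"pics/{n}0.png",f["image"]);print(n,f["fx"],f["cx"],f["cy"],f["R"],f["t"])
    for l in("lamp_grip","lamp_arm","knob_center","control_box","cork_jar","tasting_bowl","capsule_box","spindle_seat","spindle"):
        try: print(l,[(round(d["p"],2),[round(float(v)) for v in d["xy"]]) for d in bot.recognise(l,f)])
        except Exception as e: print(l,e)
E
```

```text
pics
0.0 [0.22797763 0.50014254 0.19739722] [-3.04907021e-04  2.12275902e-01  9.77209481e-01 -6.91382905e-04] 0.0858176845110358
scene 387.5191108821047 252.33655351762397 193.9029726768136 [[ 0.68608383  0.72722337 -0.02085995]
 [ 0.40927745 -0.40951207 -0.81534768]
 [-0.60148229  0.55085935 -0.57859574]] [-0.35666612 -0.09921339  1.53827253]
lamp_grip [(0.74, [243, 171])]
lamp_arm [(0.78, [244, 173])]
knob_center [(0.8, [134, 293]), (0.75, [160, 274]), (0.59, [170, 293]), (0.5, [167, 246]), (0.38, [241, 171])]
control_box [(0.72, [240, 225]), (0.29, [241, 171])]
cork_jar [(0.85, [326, 185]), (0.57, [243, 171])]
tasting_bowl [(0.67, [289, 181])]
capsule_box [(0.91, [168, 344])]
spindle_seat []
spindle [(0.45, [240, 209]), (0.35, [240, 225])]
top 426.2430783396776 248.88324356860008 187.11475545993443 [[ 0.0282954  -0.99959562  0.00282199]
 [-0.97656524 -0.02824582 -0.21336002]
 [ 0.21335345  0.00328124 -0.97696957]] [-0.05134217  0.5635935   1.36487549]
lamp_grip [(0.59, [243, 202])]
lamp_arm [(0.78, [243, 206])]
knob_center [(0.65, [335, 191]), (0.55, [357, 210])]
control_box [(0.87, [257, 217])]
cork_jar [(0.78, [144, 185])]
tasting_bowl [(0.89, [159, 222]), (0.62, [244, 202])]
capsule_box []
spindle_seat []
spindle []
```

```bash
python3 - <<'E'
import cv2
a=cv2.imread('pics/scene0.png');b=cv2.imread('pics/top0.png')
cv2.imwrite('pics/s0c.png',cv2.resize(a[130:380,90:360],None,fx=2.4,fy=2.4,interpolation=cv2.INTER_CUBIC))
cv2.imwrite('pics/t0c.png',cv2.resize(b[120:320,120:386],None,fx=3,fy=3,interpolation=cv2.INTER_CUBIC))
E
```

```text
(no output)
```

View pics/top0.png

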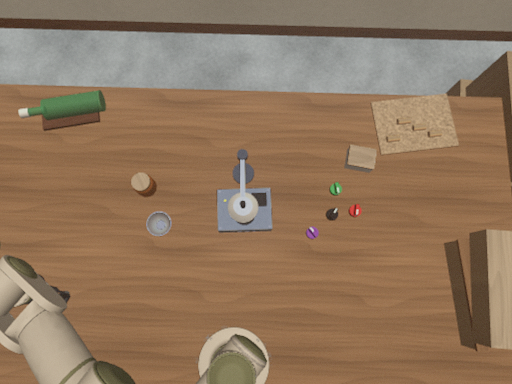

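View pics/s0c.png

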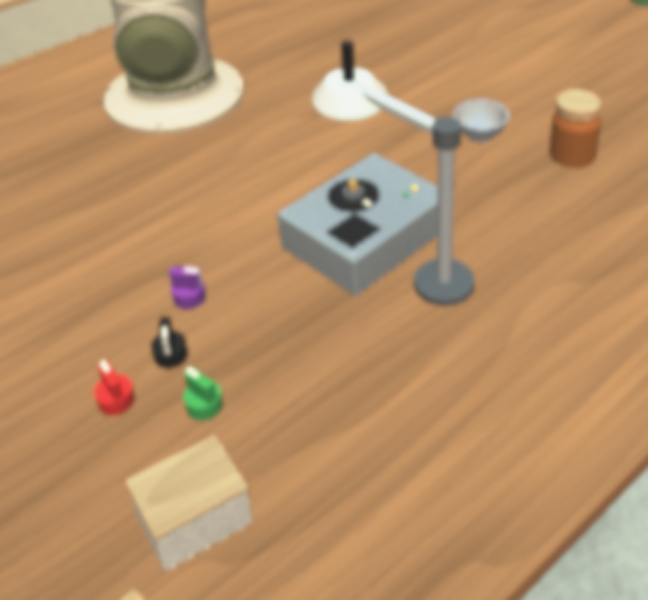

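View pics/t0c.png

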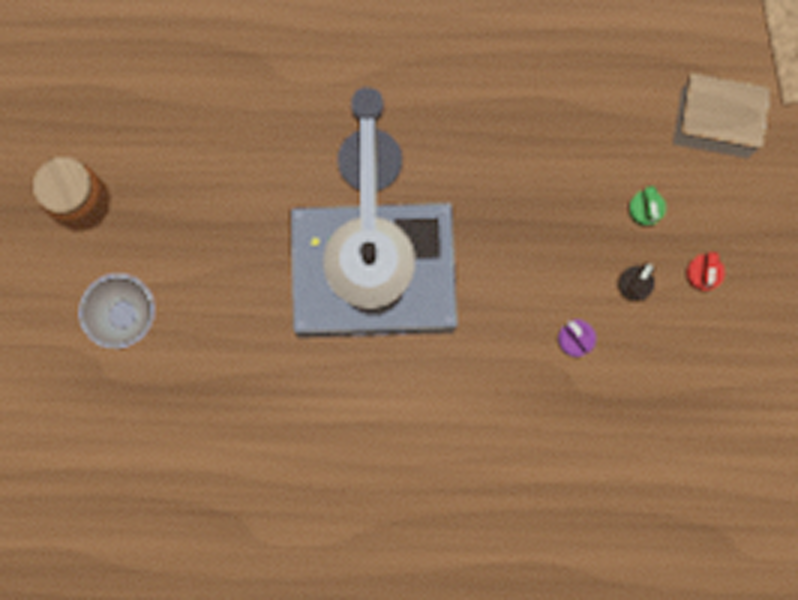

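```bash
cat > h.py <<'E'
import numpy as np, cv2
from scipy.spatial.transform import Rotation as Ro
def ray(f,px):
    K=np.array([[f["fx"],0,f["cx"]],[0,f["fy"],f["cy"]],[0,0,1]]);R=np.array(f["R"]);t=np.array(f["t"])
    return -R.T@t, R.T@np.linalg.solve(K,[px[0],px[1],1.])
def atz(f,px,z):
    c,d=ray(f,px);return c+d*(z-c[2])/d[2]
def proj(f,X):
    p=np.array(f["R"])@np.array(X)+np.array(f["t"]);return np.array([f["fx"]*p[0]/p[2]+f["cx"],f["fy"]*p[1]/p[2]+f["cy"]])
def tri(f1,p1,f2,p2):
    A=[];b=[]
    M=np.zeros((3,3));v=np.zeros(3);L=[]
    for f,p in((f1,p1),(f2,p2)):
        c,d=ray(f,p);d=d/np.linalg.norm(d);P=np.eye(3)-np.outer(d,d);M+=P;v+=P@c;L.append((c,P))
    X=np.linalg.solve(M,v);return X,[np.linalg.norm(P@(X-c)) for c,P in L]
def down(yaw):
    # tool z down; tool x along world yaw, y = z cross x
    x=np.array([np.cos(yaw),np.sin(yaw),0]);z=np.array([0,0,-1.]);y=np.cross(z,x)
    q=Ro.from_matrix(np.c_[x,y,z]).as_quat();return [q[3],q[0],q[1],q[2]]
E
python3 - <<'E'
from station import bot
from h import *
s=bot.grab_frame("scene");t=bot.grab_frame("top")
sc=lambda x,y:(90+x/2.4,130+y/2.4); tc=lambda x,y:(120+x/3,120+y/3)
print("grip top/ctr",tri(s,sc(348,60),t,tc(369,252)), atz(t,tc(369,250),.27))
print("hinge",tri(s,sc(446,132),t,tc(367,102)), atz(t,tc(367,102),.235), atz(s,sc(446,125),.235))
print("foot",atz(t,tc(370,160),.008),atz(s,sc(444,283),.005))
print("box corners",[atz(t,tc(*p),.06)[:2].round(4) for p in((292,208),(451,204),(456,326),(296,331))])
print("bezel",atz(s,sc(353,195),.063),atz(s,sc(367,203),.063))
print("spindle top",atz(s,sc(353,183),.085))
for n,p,q in(("black",(636,284),(169,345)),): print(n,atz(t,tc(*p),.022),atz(s,sc(*q),.02))
print("jar,bowl,cap",atz(t,tc(62,185),.095),atz(t,tc(117,312),.03),atz(t,tc(727,113),.058))
for n,p in(("purple",(577,338)),("red",(706,272)),("green",(648,207))): print(n,atz(t,tc(*p),.022))
cv2.imwrite('pics/knobs.png',np.vstack([cv2.resize(t["image"][175:245,295:375],None,fx=6,fy=6,interpolation=cv2.INTER_CUBIC)]))
E
```

```text
grip top/ctr (array([ 0.47319978, -0.01876576,  0.25938519]), [np.float64(0.002197053506188515), np.float64(0.0021970535061883716)]) [ 0.47190342 -0.02064925  0.27      ]
hinge (array([ 0.62938651, -0.01272752,  0.22917267]), [np.float64(0.000761287505050576), np.float64(0.0007612875050504225)]) [ 0.62712161 -0.01343891  0.235     ] [ 0.62610733 -0.00836115  0.235     ]
foot [ 0.62512589 -0.01423156  0.008     ] [ 0.63115888 -0.01246799  0.005     ]
box corners [array([0.5544, 0.07  ]), array([ 0.5641, -0.107 ]), array([ 0.4279, -0.1149]), array([0.4174, 0.0596])]
bezel [ 0.47678654 -0.02264741  0.063     ] [ 0.50189313 -0.02096756  0.063     ]
spindle top [ 0.47996606 -0.02417789  0.085     ]
black [ 0.48584611 -0.31962806  0.022     ] [ 0.49393901 -0.31876397  0.02      ]
jar,bowl,cap [0.56538048 0.31890063 0.095     ] [0.43629476 0.26263985 0.03      ] [ 0.67925717 -0.41853248  0.058     ]
purple [ 0.42282885 -0.25269803  0.022     ]
red [ 0.50186289 -0.39915145  0.022     ]
green [ 0.57535312 -0.3345641   0.022     ]
```

View pics/knobs.png

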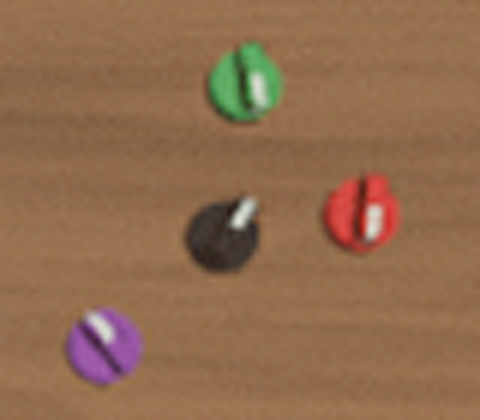

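```bash
python3 - <<'E'
from station import bot
from h import *
H=np.array([.628,-.0125]);B=np.pi+.064
q=down(np.pi)
bot.close_gripper(30)
bot.move_l([.26,.42,.37],max_speed=.3)
bot.move_pose([.548,-.070,.37],q); print(bot.observe()['time_s'],bot.observe()['tcp_pos'])
r=bot.move_l([.548,-.070,.213],max_speed=.2,force_limit=8); print("down",r,bot.observe()['tcp_pos'])
if not r:
  for th in np.arange(0.1,1.56,.2):
    a=B-th;u=np.array([np.cos(a),np.sin(a)]);t=np.array([u[1],-u[0]])
    p=H+.078*u-.022*t
    r=bot.move_l([*p,.213],max_speed=.1,force_limit=20)
    o=bot.observe();print(round(th,2),r,o['time_s'],np.round(o['wrist_force'],1))
    if r:break
f=bot.grab_frame("top");cv2.imwrite('pics/t1.png',f["image"])
f=bot.grab_frame("scene");cv2.imwrite('pics/s1.png',f["image"])
cv2.imwrite('pics/st1.png',np.vstack([cv2.resize(cv2.imread('pics/%s1.png'%n)[120:300,100:380],None,fx=1.6,fy=1.6) for n in 'ts']))
E
```

```text
4.7 [ 0.54800758 -0.06918298  0.37005091]
down False [ 0.54852417 -0.06996322  0.21417406]
0.1 False 6.1667 [-0.3  0.6  0. ]
0.3 False 6.475 [-0.3 -0.  -0.3]
0.5 False 6.7833 [ 0.3 -0.3  0.2]
0.7 False 7.0917 [-0.3 -0.5  0. ]
0.9 False 7.4 [-0.1  0.7 -0.6]
1.1 False 7.7083 [0.  0.  0.6]
1.3 False 8.0167 [0.8 0.4 0.2]
1.5 False 8.325 [-0.2 -0.1 -0.1]
```

View pics/st1.png

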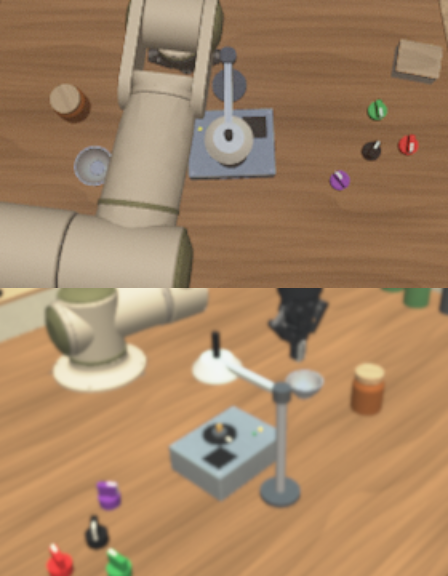

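```bash
python3 - <<'E'
from station import bot
from h import *
o=bot.observe();print(o['tcp_pos'],o['orientation'],o['grip_width'],o['time_s'])
s=bot.grab_frame("scene");t=bot.grab_frame("top")
im=cv2.resize(s["image"][110:260,190:360],None,fx=4,fy=4,interpolation=cv2.INTER_CUBIC)
for X,c in((o['tcp_pos'],(0,0,255)),([.628,-.0125,.227],(0,255,0)),([.473,-.019,.258],(255,0,0))):
    p=(proj(s,X)-[190,110])*4;cv2.circle(im,tuple(int(v) for v in p),3,c,-1)
cv2.imwrite('pics/s2.png',im)
E
```

```text
[0.59525836 0.06152378 0.21297684] [-1.83397605e-04  6.61034649e-05  9.99999980e-01 -5.24386147e-05] -0.0005457815796884552 8.425
```

View pics/s2.png

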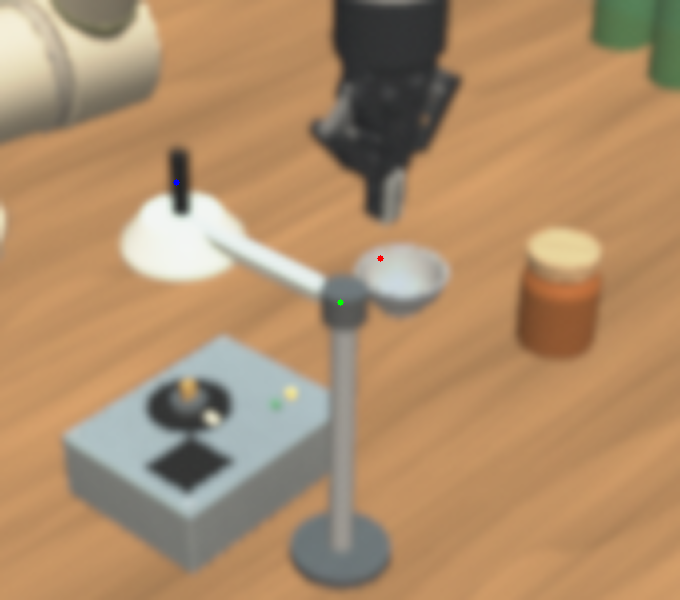

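The finger tips in this picture are at crop (383,220). The reported TCP projects to (380,258), so the tips are really higher, or sit somewhere else. That explains why they passed over the bar. I'll check by touching the counter.

```bash
python3 - <<'E'
from station import bot
from h import *
print(bot.move_l([.60,.15,.213],max_speed=.2))
print(bot.move_l([.60,.15,.05],max_speed=.2,force_limit=8),bot.observe()['tcp_pos'])
r=bot.move_l([.60,.15,.003],max_speed=.05,force_limit=5);o=bot.observe();print(r,o['tcp_pos'],o['wrist_force'],o['time_s'],o['joints'])
s=bot.grab_frame("scene");t=bot.grab_frame("top")
p=proj(s,o['tcp_pos']);print(p,proj(t,o['tcp_pos']))
x,y=int(p[0])-60,int(p[1])-90
im=cv2.resize(s["image"][max(y,0):y+150,x:x+150],None,fx=4,fy=4,interpolation=cv2.INTER_CUBIC)
cv2.circle(im,tuple(int(v) for v in (p-[x,max(y,0)])*4),3,(0,0,255),-1)
cv2.imwrite('pics/s3.png',im)
E
```

```text
False
False [0.60075793 0.14963047 0.05119686]
False [0.60021221 0.15002409 0.00333982] [-0.10224925  0.43074434  0.2674005 ] 11.175 [ 5.38479892e-02  6.88302977e-01  1.35276403e+00  7.85355382e-06
  1.09987515e+00 -1.51693585e+00]
[302.90676996 219.24956159] [196.16273396 179.2478464 ]
```

View pics/s3.png

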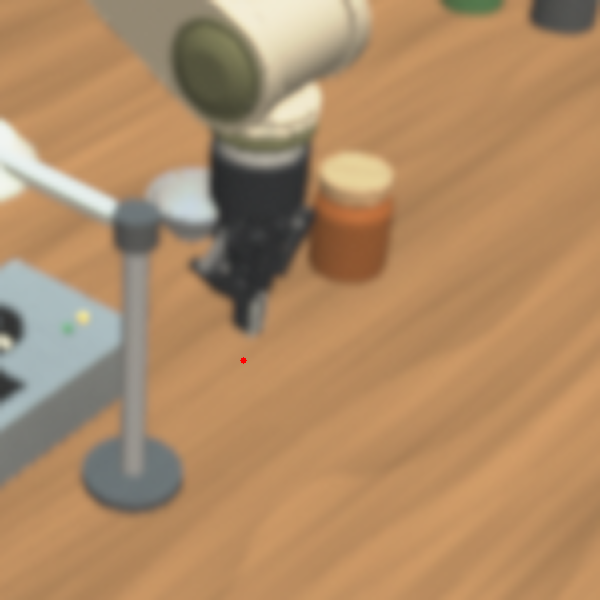

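```bash
python3 - <<'E'
from station import bot
from h import *
r=bot.move_l([.60,.15,-.045],max_speed=.04,force_limit=5);o=bot.observe();print(r,o['tcp_pos'],o['wrist_force'],o['time_s'])
s=bot.grab_frame("scene");t=bot.grab_frame("top")
im=cv2.resize(s["image"][150:250,250:350],None,fx=6,fy=6,interpolation=cv2.INTER_CUBIC)
for z in(o['tcp_pos'][2],0): 
  p=proj(s,[*o['tcp_pos'][:2],z]);cv2.circle(im,tuple(int(v) for v in (p-[250,150])*6),3,(0,0,255),-1)
cv2.imwrite('pics/s4.png',im)
E
```

```text
True [ 0.59980281  0.14996921 -0.03320053] [-2.60639103 -0.08885817  8.10896588] 12.1417
```

View pics/s4.png

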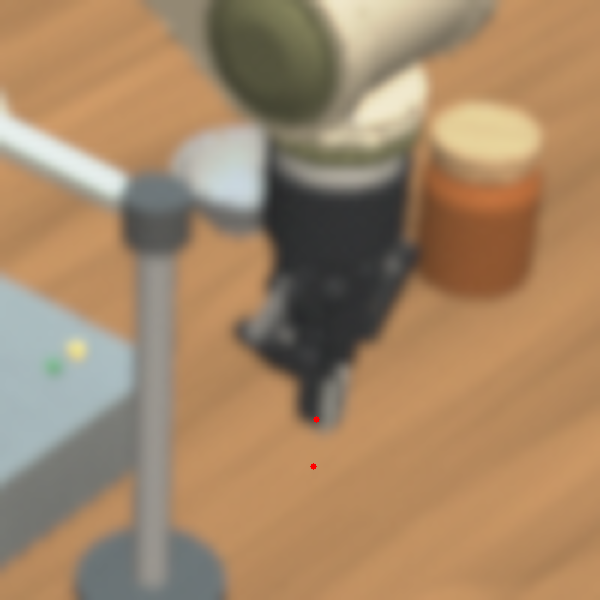

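The tips met the counter at a reported z of -0.033, so the real tip is about 32 mm above the reported TCP. From here I'll command z 32 mm lower than the real height I want, and I'll redo the swing.

```bash
cat >> h.py <<'E'
OFF=.0325
E
python3 - <<'E'
from station import bot
from h import *
H=np.array([.628,-.0125]);B=np.pi+.064
bot.move_l([.60,.15,.33-OFF],max_speed=.4)
bot.move_l([.548,-.070,.33-OFF],max_speed=.3)
r=bot.move_l([.548,-.070,.214-OFF],max_speed=.25,force_limit=8); print("down",r,bot.observe()['tcp_pos'])
if not r:
  for th in np.arange(0.1,1.56,.2):
    a=B-th;u=np.array([np.cos(a),np.sin(a)]);t=np.array([u[1],-u[0]])
    p=H+.078*u-.022*t
    r=bot.move_l([*p,.214-OFF],max_speed=.1,force_limit=20)
    o=bot.observe();print(round(th,2),r,o['time_s'],np.round(o['wrist_force'],1))
    if r:break
p=p-.03*t
bot.move_l([*p,.214-OFF],max_speed=.2);bot.move_l([*p,.34-OFF],max_speed=.4)
bot.open_gripper()
bot.move_l([.45,-.24,.32-OFF],max_speed=.4);print(bot.observe()['time_s'])
f=bot.grab_frame("top");cv2.imwrite('pics/t5.png',f["image"])
f=bot.grab_frame("scene");cv2.imwrite('pics/s5.png',f["image"])
cv2.imwrite('pics/st5.png',np.vstack([cv2.resize(cv2.imread('pics/%s5.png'%n)[120:300,100:380],None,fx=1.6,fy=1.6) for n in 'ts']))
E
```

```text
down False [ 0.54876029 -0.06928783  0.18258709]
0.1 False 15.2667 [ 0.5 -0.   0.5]
0.3 False 15.575 [ 0.2 -0.   0.2]
0.5 False 15.8833 [-0.1 -0.1  0.1]
0.7 False 16.1917 [0.1 0.  0.1]
0.9 False 16.5 [-0.  -0.5 -0.5]
1.1 False 16.8083 [-0.1  0.7  0.8]
1.3 False 17.1167 [ 0.8 -0.   0.3]
1.5 False 17.425 [-1.2  0.2 -0.4]
19.925
```

View pics/st5.png

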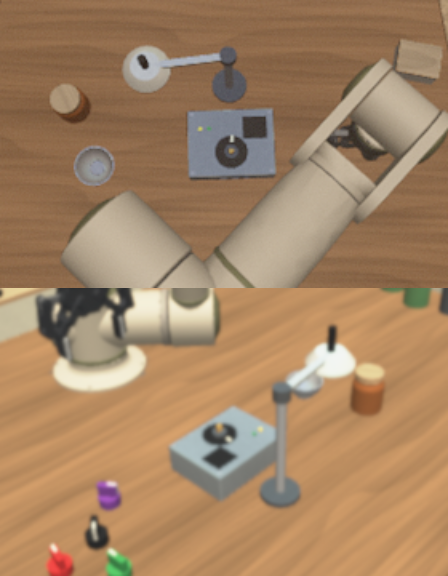

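Lamp now stands aside: hinge at crop (228,55), head at (145,65), about 1.45 rad. The spindle is in clear view. Next I measure the spindle and the knob.

```bash
python3 - <<'E'
import cv2,numpy as np
t=cv2.imread('pics/t5.png');s=cv2.imread('pics/s5.png');t0=cv2.imread('pics/top0.png')
c=lambda im,x,y,n:cv2.resize(im[y:y+n,x:x+n],(390,390),interpolation=cv2.INTER_CUBIC)
a=np.hstack([c(t,220,190,50),c(s,215,190,50)]);
cv2.imwrite('pics/m1.png',a)
cv2.imwrite('pics/m2.png',np.hstack([c(t0,318,198,30),c(s,145,255,40)]))
E
```

```text
(no output)
```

View pics/m1.png

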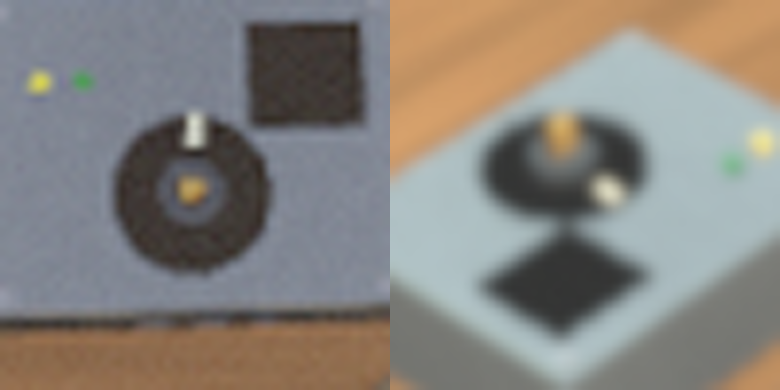

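View pics/m2.png

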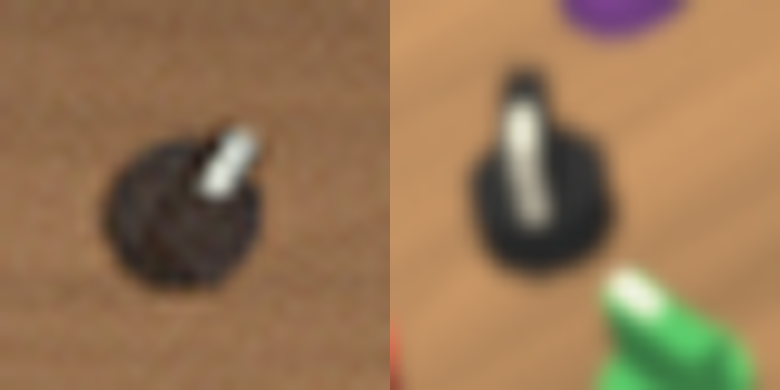

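```bash
cat > fit.py <<'E'
from station import bot
from h import *
from scipy.optimize import minimize
def cal(n): 
    f=bot.grab_frame(n);return f
s=cal("scene");t=cal("top")
S=cv2.imread('pics/s5.png');T=cv2.imread('pics/t5.png');T0=cv2.imread('pics/top0.png');S0=cv2.imread('pics/scene0.png')
def rend(f,polys,roi,k=4):
    x0,y0,n=roi;im=np.zeros((n*k,n*k),np.uint8)
    for P in polys:
        q=np.array([(proj(f,X)-[x0,y0]+.5)*k-.5 for X in P]);h=cv2.convexHull((q*16).astype(np.int32))
        cv2.fillConvexPoly(im,h,255,shift=4)
    return cv2.resize(im,(n,n),interpolation=cv2.INTER_AREA)/255.
A=np.linspace(0,2*np.pi,40,endpoint=False)
circ=lambda r,z:np.c_[r*np.cos(A),r*np.sin(A),np.full(40,z)]
def place(L,p):
    c,sn=np.cos(p[2]),np.sin(p[2]);R=np.array([[c,-sn,0],[sn,c,0],[0,0,1]])
    return [np.array(q)@R.T+[p[0],p[1],0] for q in L]
bar=[(sx*.018,sy*.006,z) for sx in(-1,1) for sy in(-1,1) for z in(.022,.048)]
KN=[np.vstack([circ(.020,0),circ(.020,.022)]),np.array(bar)]
BZ=[np.vstack([circ(.034,.060),circ(.034,.062)])]
def dark(im,roi,th):
    x0,y0,n=roi;c=im[y0:y0+n,x0:x0+n].astype(float);return c
def fit(model,views,p0,dofyaw,lab):
    def cost(p,each=False):
        pp=p if dofyaw else [*p,0];e=[]
        for f,roi,m in views:e.append(((rend(f,place(model,pp),roi)-m)**2).mean()*1e3)
        return e if each else sum(e)
    best=None
    for y in (np.linspace(-np.pi,np.pi,13)[:-1] if (dofyaw and len(p0)==2) else [None]):
        x=[*p0,y] if y is not None else list(p0)
        n=len(x);st=np.vstack([x]+[np.array(x)+np.eye(n)[i]*[.004,.004,.15][i] for i in range(n)])
        r=minimize(cost,x,method='Nelder-Mead',options=dict(initial_simplex=st,xatol=1e-5,fatol=1e-5,maxiter=200))
        if best is None or r.fun<best.fun:best=r
    print(lab,best.x.round(4),round(best.fun,3),np.round(cost(best.x,True),2));return best.x
def soft(im,roi,lo,hi):  # 1 = dark
    x0,y0,n=roi;g=im[y0:y0+n,x0:x0+n].astype(float)[:,:,2]
    return np.clip((hi-g)/(hi-lo),0,1)
E
cat > run1.py <<'E'
from fit import *
rT=(318,198,30);rS=(145,255,40)
# knob: red channel wood bright, knob dark; white line = low saturation bright -> count as knob
def kmask(im,roi):
    x0,y0,n=roi;c=im[y0:y0+n,x0:x0+n].astype(float);b,g,r=c[...,0],c[...,1],c[...,2]
    sat=r-b; return np.clip((55-sat)/45,0,1)
mT=kmask(T0,rT);mS=kmask(S0,rS)
# blank neighbours in scene
mS[:6,14:]=0; mS[24:,18:]=0;mS[30:,:5]=0
cv2.imwrite('pics/mk.png',np.hstack([cv2.resize(m*255,(390,390),interpolation=cv2.INTER_NEAREST) for m in(mT,mS)]))
k=fit(KN,[(t,rT,mT),(s,rS,mS)],[.488,-.319],True,"knob both")
fit(KN,[(t,rT,mT)],list(k),True,"top");fit(KN,[(s,rS,mS)],list(k),True,"scene")
for n,f in(("top",t),("scene",s)):
    print(n,"end +x",proj(f,[k[0]+.018*np.cos(k[2]),k[1]+.018*np.sin(k[2]),.048]),"c",proj(f,[k[0],k[1],.048]))
E
python3 run1.py
python3 - <<'E'
E
cat > run2.py <<'E'
from fit import *
def bez(im,f,roi,thr):
    x0,y0,n=roi;g=im[y0:y0+n,x0:x0+n];m=(g.max(2)<thr).astype(np.uint8)
    nl,L,st,_=cv2.connectedComponentsWithStats(m);print(st[1:,[0,1,4]].tolist());
    return m
mT=bez(T,t,(230,200,30),75);mS=bez(S,s,(222,200,34),80)
cv2.imwrite('pics/mb.png',np.hstack([cv2.resize(m*255,(390,390),interpolation=cv2.INTER_NEAREST) for m in(mT,mS)]))
for n,m,f,o in(("top",mT,t,(230,200)),("scene",mS,s,(222,200))):
    nl,L,st,_=cv2.connectedComponentsWithStats(m)
    cs=[]
    j=max((i for i in range(1,nl)),key=lambda i:st[i,4])
    c=max(cv2.findContours((L==j).astype(np.uint8),cv2.RETR_EXTERNAL,cv2.CHAIN_APPROX_NONE)[0],key=len)
    h=cv2.convexHull(c);e=cv2.fitEllipse(c if len(h)<5 else h);p=np.array(e[0])+o
    print(n,"ellipse",e,p,[atz(f,p,z).round(4) for z in(.061,.064)])
E
python3 run2.py
```

```text
knob both [ 0.4898 -0.3198 -0.5131] 58.696 [19.63 39.07]
top [ 0.4898 -0.3198 -0.5139] 19.587 [19.59]
scene [ 0.4885 -0.3173 -0.4259] 36.596 [36.6]
top end +x [336.13536622 207.75351074] c [333.55753832 212.3192742 ]
scene end +x [157.90089109 270.67319321] c [157.58429204 265.87642565]
[[22, 0, 48], [5, 6, 217]]
[[6, 7, 69], [19, 6, 26], [7, 20, 111]]
top ellipse ((14.167366027832031, 14.516280174255371), (19.064373016357422, 19.275901794433594), 82.34480285644531) [244.16736603 214.51628017] [array([ 0.4719, -0.0223,  0.061 ]), array([ 0.4714, -0.0223,  0.064 ])]
scene ellipse ((14.818058967590332, 25.652462005615234), (10.520336151123047, 14.968104362487793), 85.72041320800781) [236.81805897 225.65246201] [array([ 0.5263, -0.0676,  0.061 ]), array([ 0.5291, -0.0699,  0.064 ])][ WARN:0@1.928] global loadsave.cpp:1063 imwrite_ Unsupported depth image for selected encoder is fallbacked to CV_8U.
```

```bash
cat > run3.py <<'E'
from fit import *
def ov(im,f,roi,polys,sz=390):
    x0,y0,n=roi;k=sz/n;c=cv2.resize(im[y0:y0+n,x0:x0+n],(sz,sz),interpolation=cv2.INTER_CUBIC)
    for P in polys:
        q=np.array([(proj(f,X)-[x0,y0]+.5)*k-.5 for X in P]).astype(np.int32)
        cv2.polylines(c,[q],len(q)>2,(0,255,255),1)
    return c
p=[.4898,-.3198,-.5131]
rot=lambda L:place(L,p)
PL=rot([circ(.02,0),circ(.02,.022),[(sx*.018,sy*.006,.048) for sx,sy in((1,1),(1,-1),(-1,-1),(-1,1))],[(0,0,.048),(.018,0,.048),(.018,0,.022)]])
b=[.4725,-.0223,.062]
PB=place([circ(.034,.063),circ(.014,.069),circ(.006,.085),[(.014,0,.063),(.034,0,.063)]],b)
PB+=place([[(sx*.07+.02,sy*.09,.06) for sx,sy in((1,1),(1,-1),(-1,-1),(-1,1))]],b)
m=np.vstack([np.hstack([ov(T0,t,(318,198,30),PL,300),ov(S0,s,(145,255,40),PL,300)]),np.hstack([ov(T,t,(212,180,66),PB,300),ov(S,s,(195,180,90),PB,300)])])
cv2.imwrite('pics/ov.png',m)
E
python3 run3.py
```

```text
(no output)
```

View pics/ov.png

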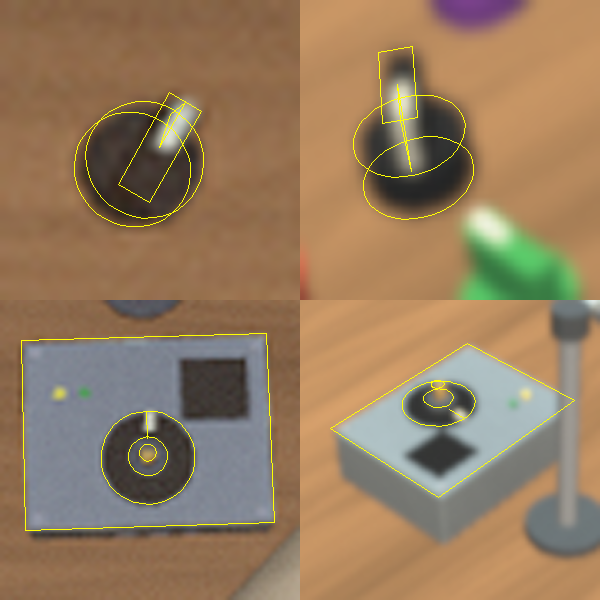

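```bash
python3 - <<'E'
from station import bot
from h import *
x,y,yw=.4903,-.3203,-.51
q1=down(yw+np.pi/2);q2=down(yw)
bot.move_pose([x,y,.12-OFF],q1);print(bot.observe()['time_s'])
print(bot.move_l([x,y,.028-OFF],max_speed=.15,force_limit=8))
bot.close_gripper(20);o=bot.observe();print(o['time_s'],o['grip_width'],o['tcp_pos'],o['wrist_force'].round(1) if hasattr(o['wrist_force'],'round') else o['wrist_force'])
s=bot.grab_frame("scene");cv2.imwrite('pics/g1.png',cv2.resize(s["image"][190:320,90:230],None,fx=4,fy=4,interpolation=cv2.INTER_CUBIC))
E
```

```text
22.0833
False
23.3583 0.03560767270933892 [ 0.49046668 -0.3204711  -0.00395458] [-1.6  0.5  6. ]
```

View pics/g1.png

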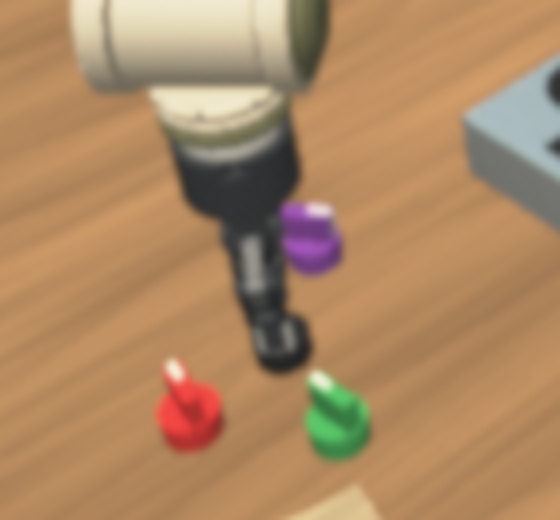

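```bash
python3 - <<'E'
from station import bot
from h import *
x,y,yw=.4903,-.3203,-.51
q2=down(yw)
bot.open_gripper()
bot.move_l([x,y,.075-OFF],max_speed=.2)
bot.move_pose([x,y,.075-OFF],q2)
print(bot.move_l([x,y,.027-OFF],max_speed=.12,force_limit=8))
print(bot.observe()['tcp_pos'])
bot.close_gripper(80);o=bot.observe();print(o['time_s'],o['grip_width'],o['tcp_pos'],o['wrist_force'])
bot.move_l([x,y,.16-OFF],max_speed=.25)
o=bot.observe();print(o['time_s'],o['grip_width'],o['wrist_force'])
s=bot.grab_frame("scene");t=bot.grab_frame("top")
cv2.imwrite('pics/g2.png',np.hstack([cv2.resize(s["image"][160:300,100:240],(390,390),interpolation=cv2.INTER_CUBIC),cv2.resize(t["image"][140:280,270:410],(390,390),interpolation=cv2.INTER_CUBIC)]))
E
```

```text
False
[ 0.49051723 -0.32048736 -0.00514473]
26.9583 0.010373734989728843 [ 0.49032059 -0.32030066 -0.00534466] [-0.59878267  0.63214396  1.44766417]
27.6417 0.009808233811817748 [-0.58003999 -0.12872417 -1.23704938]
```

View pics/g2.png

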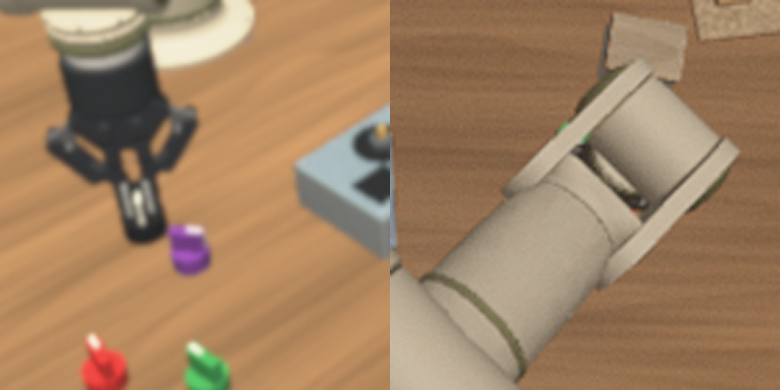

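```bash
cat > chk.py <<'E'
from station import bot
from h import *
def shot(name,DZ=.0053):
    o=bot.observe();s=bot.grab_frame("scene");b=np.array(o['tcp_pos'])+[0,0,DZ]
    A=np.linspace(0,2*np.pi,40)
    C=lambda c,r:np.array([[c[0]+r*np.cos(a),c[1]+r*np.sin(a),c[2]] for a in A])
    x0,y0,n,k=200,150,80,7.5
    im=cv2.resize(s["image"][y0:y0+n,x0:x0+n],(600,600),interpolation=cv2.INTER_CUBIC);im2=im.copy()
    for P in(C(b,.02),C(b+[0,0,.022],.02),C([.4725,-.0223,.069],.014),C([.4725,-.0223,.063],.034)):
        q=np.array([(proj(s,X)-[x0,y0]+.5)*k for X in P]).astype(np.int32);cv2.polylines(im,[q],True,(0,255,255),1)
    cv2.imwrite(name,im);cv2.imwrite(name.replace('.png','r.png'),im2)
    return o
E
python3 - <<'E'
from chk import *
q=down(.062)
bot.move_pose([.4725,-.0223,.15],q)
bot.move_l([.4725,-.0223,.102],max_speed=.15)
o=shot('pics/a1.png');print(o['time_s'],o['tcp_pos'],o['grip_width'],o['wrist_force'])
E
```

```text
29.3583 [ 0.47291596 -0.02306567  0.10219041] 0.010464708180018255 [-0.48650272 -0.51653794 -0.52340358]
```

View pics/a1.png

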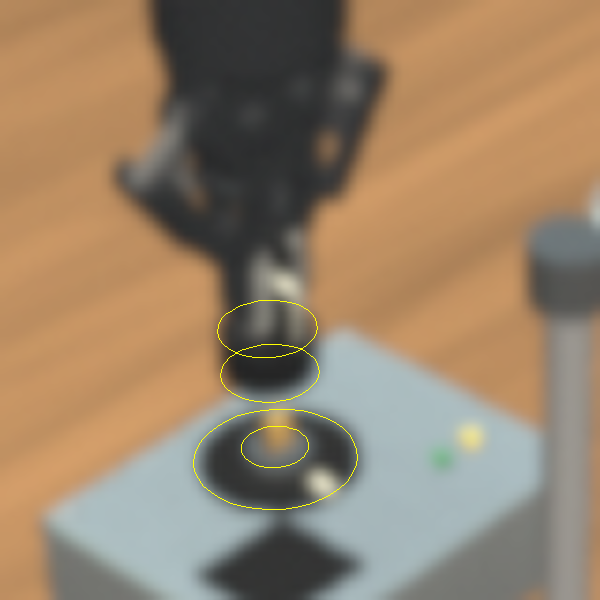

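View pics/a1r.png

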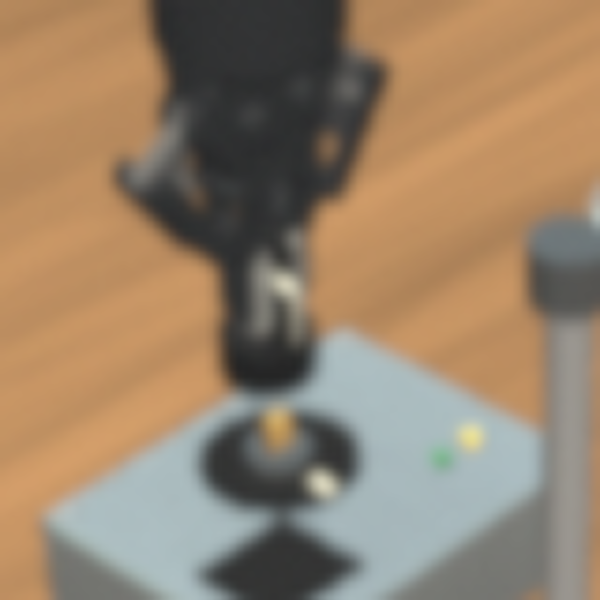

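```bash
python3 - <<'E'
from chk import *
X,Y=.4735,-.0222
bot.move_l([X,Y,.092],max_speed=.05);bot.hold(.2)
o=bot.observe();print(o['tcp_pos'],o['time_s'],o['wrist_force'])
t=bot.grab_frame("top");cv2.imwrite('pics/a2.png',cv2.resize(t["image"][160:260,200:300],(500,500)))
r=bot.move_l([X,Y,.066],max_speed=.04,force_limit=5)
o=shot('pics/a3.png');print(r,o['tcp_pos'],o['time_s'],o['wrist_force'],o['wrist_torque'],o['grip_width'])
E
```

```text
[ 0.47360809 -0.02220335  0.09219045] 29.9583 [-1.10609885 -0.69170611 -0.1890617 ]
False [ 0.47327869 -0.0218533   0.06574046] 30.8083 [ 1.87162506  4.0893793  -3.63022594] [ 0.80553262 -0.27200459  0.00639778] 0.010072228669718557
```

View pics/a3r.png

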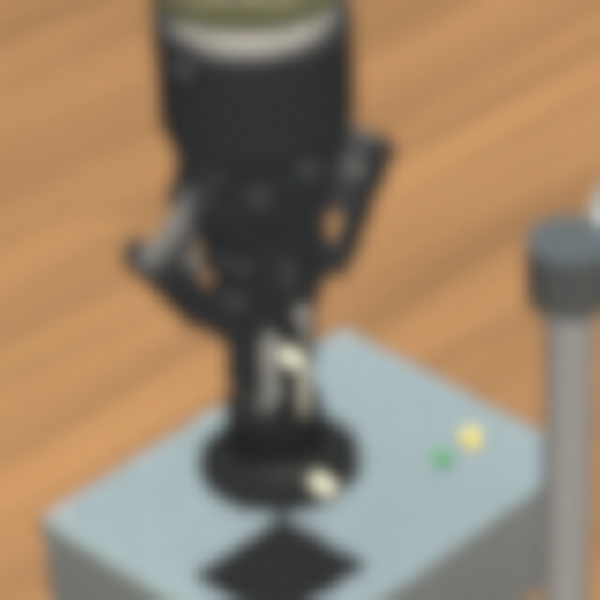

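```bash
python3 - <<'E'
from chk import *
X,Y=.4737,-.0215
r=bot.move_l([X,Y,.0630],max_speed=.03,force_limit=15);bot.hold(.4)
o=bot.observe();print(r,o['tcp_pos'],o['wrist_force'])
for z in(.061,.059,.0575,.056,.0545):
    r=bot.move_l([X,Y,z],max_speed=.03,force_limit=25);bot.hold(.2)
    o=bot.observe();print(z,r,np.round(o['tcp_pos'],4),np.round(o['wrist_force'],1),o['grip_width'])
    if r or o['wrist_force'][2]>20:break
o=shot('pics/a4.png');print(o['time_s'])
E
```

```text
False [ 0.47383953 -0.021651    0.06312701] [-0.32639226  1.30101363  2.33144529]
0.061 False [ 0.4738 -0.0216  0.0611] [-0.2  0.2  4.2] 0.009978771759312022
0.059 False [ 0.4738 -0.0216  0.0592] [-0.7  0.1  6.9] 0.01028653106574484
0.0575 False [ 0.474  -0.0216  0.0584] [-2.7 -0.3 15.1] 0.010383611343848777
0.056 False [ 0.4741 -0.0217  0.0583] [-7.6  1.6 31.3] 0.010754099045269297
33.3083
```

View pics/a4r.png

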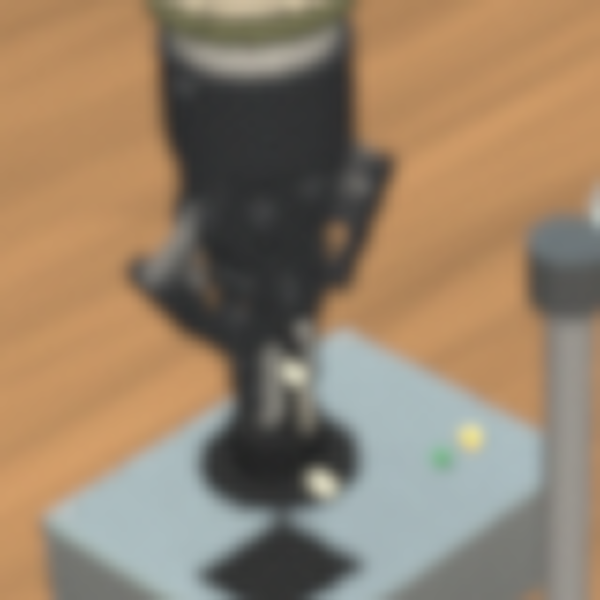

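```bash
python3 - <<'E'
from chk import *
bot.move_l([.4738,-.0216,.0571],max_speed=.03);bot.hold(.4)
o=bot.observe();print(np.round(o['tcp_pos'],4),np.round(o['wrist_force'],1),o['grip_width'],o['time_s'])
t=bot.grab_frame("top");s=bot.grab_frame("scene")
for l in("cork_jar","tasting_bowl"):print(l,[(round(d["p"],2),np.round(d["xy"])) for d in bot.recognise(l,t)][:1])
cv2.imwrite('pics/f.png',np.vstack([cv2.resize(f["image"][110:290,100:390],None,fx=1.6,fy=1.6) for f in(t,s)]))
E
```

```text
[ 0.474  -0.0217  0.0584] [-5.   1.7 18.8] 0.010001632255607178 34.0083
cork_jar [(0.66, array([142., 184.]))]
tasting_bowl [(0.66, array([158., 223.]))]
```

View pics/f.png

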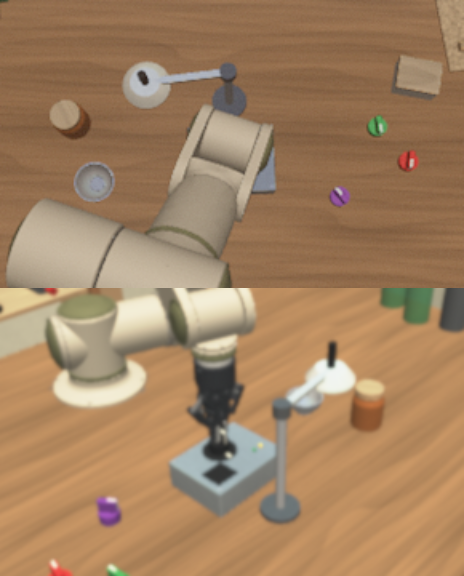

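The lamp is still aside, with its head at crop (146,84) and hinge at (228,72). The jar, bowl and wooden box haven't moved. The knob is on the spindle and held against the stop at about 19 N, so I'm handing in.

```bash
python3 - <<'E'
from station import bot
print(bot.job_done())
E
```

```text
the job is handed in; nothing more can be done
None
```

I swung the lamp aside, fitted the black knob on the spindle with its flat matched, and handed in at about 34 s with the gripper still pressing it in. No verdict is reported, so these are my own last checks:

- **Lamp:** it stands about 1.45 rad to the left, judged from the pictures.
- **Knob seated and pressed:** the force was about 2 N just as the knob came home, 7 N after about 4 mm more, then rose steeply at the stop. Total spring travel was about 4.8 mm. I handed in while pressing at about 19 N, with an 80 N grip across the bar.
- **Side load:** about 5 N of sideways force remained at the end.
- **Bystanders:** the jar, bowl and wooden box are where they started, and I didn't touch the coloured look-alikes.

**Two things disagreed along the way:**
- **First lamp swing missed:** the fingers passed over the bar. Touching the counter showed the real fingertips about 32 mm above the reported TCP, so I corrected for that and the second swing worked.
- **Camera offset:** the scene camera placed the knob about 1–2 mm off the spindle. I shifted the target slightly before pushing it on.

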